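# Pack the objective and screw the transit case shut

### The job

Stand the loose steel microscope objective upright in the empty right-hand bay of the open transit case, then fold the lid's locked stay by pressing its knee down, and lower the lid gently until it is fully shut. Then grip the black thumb screw in the lid and, pressing it down firmly all the while, turn it clockwise by a good half turn (in several grips if need be), so that it cuts its first thread, and let go. Do not knock over or push away the other things on the bench.

Things in the scene. Friction and masses are not known exactly. Their poses are not given: they have to be found in the camera images.
- case: Fixed open aluminium box 180 (x) by 260 (y) by 105 high, walls and floor 6. Origin: centre of underside; x from its front (robot side) to its hinge side, y to its left, z up. A 6 mm middle wall (y = 0) parts the foam-filled left bay from the empty right bay (y -124 to -3, x -84 to 84). A 35 by 30 mm boss for the screw stands at x -85 to -50, y -15 to 15, up to the rim.
- bay (a point): Centre of the floor of the case's empty right bay (the floor's upper face, 6 mm above the bench). Axes as the case's.
- lid_hinge (a point): Middle of the lid's hinge line, at case x = 90, z = 105.5 mm. Axes are the lid's: x in its plane, away from the free edge; y along the hinge; z out of its outer face (up when shut). Aluminium plate 180 long (lid x -180 at the free edge to 0), 260 wide, 8 thick (lid z 0 to 8). It starts 83 degrees open, free edge 284 mm above the bench.
- lid_push (a point): Point on the lid's outer face where it is well pushed: 150 mm from the hinge, 75 mm to the right of its middle (lid x -150, y -75, z 8). Axes as the lid's.
- lid (a joint): How far the lid has been lowered, rad: 0 = open, held by the locked stay; 1.45 = shut on its stop. The hinge is stiff, so the lid stays where it is left; about 3 to 6 N at lid_push move it. It cannot be lowered while the stay is locked.
- stay_knee (a joint): Fold of the stay's knee, rad: 0 = locked, just past straight, against its stop; about 0.12 = straight; above that it is broken and folds as the lid goes down, to about 2.6 when shut.
- stay_tab (a point): Point 48 mm out on a round steel tab, 13 diameter, that sticks out 64 mm to the left from the knee of the folding stay (two flat 84 mm links outside the left wall, from a pivot at case x -45, y 140, z 85 to the lid's left edge). Pressed down 20 to 35 mm (2 to 10 N) the knee breaks and swings on an 84 mm circle about that pivot, down and towards the hinge.
- screw_head (a point): Centre of the black ribbed round head, 26 diameter, 18 high, of the thumb screw in the lid, 155 mm from the hinge on the lid's middle line. z: out along the screw; x, y turn with it. Lid shut: the head's underside is 24 mm above the lid, this centre at z = 146 mm, case x -65, y 0. Under axial pressure it gives springily, 3 N per mm up to 8 mm, and springs back when let go.
- screw_depth (a joint): How deep the screw has cut in, m: 0 at the start, 0.010 at most. Turned clockwise (from above) while pressed with 10 N or more, best 12 to 18 N, it cuts in 6 mm per turn (0.95 mm per rad), so the hand must follow it down; pressed less it only spins. Turning takes about 0.1 N m. What is cut stays cut when it is let go.
- objective_mid (a point): Centre (half-way up) of the loose steel microscope objective, standing upright nose up: a barrel of 32 diameter, 72 high in all, straight from 8 to 56 mm over its foot, then a cone to an 18 mm nose; foot 28 diameter; about 160 g; z up.
- eyepiece: Bystander: black eyepiece standing on its narrow tube, 38 diameter at the top (tube 23), 52 high. Origin at its foot.
- oil_bottle: Bystander: small amber bottle, 30 diameter, 70 high. Origin at its foot.
- jar: Bystander: clear jar with lid, 52 diameter, 55 high. Origin at its foot.
- filter_cube: Bystander: black filter cube, 36 by 36 by 40 high. Origin at its foot.
- screwdriver: Bystander: screwdriver lying between the robot and the case, about 200 long along its x, 30 high. Origin at its underside.
- petri_dish: Bystander: clear dish, 60 diameter, 15 high, lying flat. Origin at its foot.
There are look-alikes about, which are no part of the job. What is shaped like the part that bears objective_mid but blue or red is not meant.

How it is judged:
On the way, in this order (a step that is already met when the one before it is completed fails the run):
1. the objective stands upright in the right bay, released (y of objective_mid in the frame of case between -0.12 and -0.015 m and x of objective_mid in the frame of case between -0.08 and 0.08 m and height (world z) of objective_mid below 0.047 m and angle between objective_mid's own z axis and vertical below 0.15 rad and contact force between objective and the fingers below 0.1 N), for 0.2 s.
2. the lid is shut over it (value of joint lid above 1.42 rad and y of objective_mid in the frame of case between -0.12 and -0.015 m and x of objective_mid in the frame of case between -0.08 and 0.08 m and height (world z) of objective_mid below 0.047 m and angle between objective_mid's own z axis and vertical below 0.15 rad), for 0.2 s.
3. the screw has cut its first thread (value of joint lid above 1.42 rad and value of joint screw_depth above 0.0024 m), for 0.2 s.
At the end, for the whole second after the job is handed in: The objective stands upright (within 0.15 rad) on the floor of the right bay, the lid is shut (lowered by more than 1.42 rad of 1.45), the stay is folded, and the screw has cut in by more than 2.4 mm (0.4 of a turn under pressure) (all of step 3 and y of objective_mid in the frame of case between -0.12 and -0.015 m and x of objective_mid in the frame of case between -0.08 and 0.08 m and height (world z) of objective_mid below 0.047 m and angle between objective_mid's own z axis and vertical below 0.15 rad and value of joint stay_knee above 1.5 rad and linear speed of objective below 0.02 m/s); the robot touches nothing.
It fails at once if the lid is slammed (faster than 3 rad/s) (velocity of joint lid above 3 rad/s).
It fails at once if another thing on the bench is knocked over or pushed away by more than 60 mm (distance of any of eyepiece, oil_bottle, jar, filter_cube, screwdriver, petri_dish from where it was at the start of the episode above 0.06 m or angle between any of eyepiece, oil_bottle, jar, filter_cube, petri_dish's own z axis and vertical above 0.6 rad).
It also fails if it takes over 72 s, if anything falls off the work surface, if the arm or the gripper's body presses on something with over 40 N, if the wrist force passes 120 N, or if a joint passes its speed limit or range.

### The arm

A 6-joint arm with a two-finger parallel gripper is mounted at the origin on the work surface. World frame = base frame: x ahead of the robot, y to its left, z up, the work surface at z = 0. Lengths are in m, angles in rad, forces in N, time in s.
With the tool pointing down it reaches from about 0.35 to 0.975 m from the base axis. Payload 4.9 kg.
Tool frame: the origin (TCP) lies between the finger pads; the fingertips stand 14 mm ahead of it and the grasp point (between the pads) lies 5 mm behind it (manip.finger_overhang is the distance from the TCP to the fingertips, in m); z points along the fingers, y is the line along which they close (so a half turn about z gives the same grasp; the last joint's range is limited). The gripper opens to 85 mm and grips with 20 to 120 N. Pads are 22 mm wide; open, the fingers measure 114 mm over their backs; the gripper's body (76 mm by 85 mm) begins 54 mm behind the grasp point. The pads swing forward as they close: fully open they stand 13 mm farther back than shut.
Start: joints at [1.019, 0.053, 1.613, -0, 1.476, -0.119], TCP at [0.262, 0.567, 0.245] pointing down, gripper open.
Joint ranges: [-3.01, 3.01], [-1.01, 2.22], [0.06, 2.58], [-1.02, 4.17], [0.09, 2.62], [-3.14, 3.14]. Speed limits (rad/s): [2.57, 2.57, 3.14, 3.14, 3.14, 3.14].

### API

Orientations are given as a unit quaternion [w, x, y, z].
In Python, from plant import manip, grab_frame gives the robot as it stands.
- The arm moves only by the tool servo_tool, never from a script. Its argument "deltas" is a list that holds one entry, the list of rows, each a list of 5 numbers: the opening in per cent of the stroke, from 0 (shut) to 100 (fully open), then the shift along the world's x, y, z in m, then the turn about the world's z in degrees. A call has exactly 8 rows; each row shifts and turns the commanded pose from where the row before left it; what a row does not reach is not made up. A row lasts 1/10 s, in which the tool goes at most 50 mm and 8.59 degrees, less where a joint would pass 70% of its speed; a pose out of reach is approached as far as the arm can. A call is refused whole if a number of a shift passes 0.05 or a number of a turn 8.59, either way. A call with a gripper value outside its range is refused whole. The fingers move at their own pace and stop on an object; the grip force is fixed at half the most. Time passes only in rows, so rows that do not move let the fingers close, or fill a call up. It gives the time, the measured TCP pose, the force, the opening and the grip force at its end, in the units of the state.
- manip.state(): the state, without advancing time (a new reading comes with each control period).
- grab_frame(name): name is "scene" or "top" or "wrist"; returns a dict with "pixels" (480x640x3 uint8, red, green, blue), "z_map" (480x640 float32, m along the optical axis (not along the pixel's ray), 0 where there is no reading), "fx", "fy", "cx", "cy" (pixels), "rvec" (rotation vector, rad) and "tvec" (3), from world to camera coordinates, as OpenCV has them; the wrist camera has in their place "T_tool_cam" (4x4, takes a point from camera to tool coordinates, whose origin is the TCP and whose axes are the flange's). Camera axes: x right, y down, z forward; pixel columns grow to the right and rows downward; lengths in m; the calibration is good to about 2 mm. The wrist camera is an equidistant fisheye: a pixel r from the principal point sees the ray r / f radians off the axis. A picture is of the moment at which its call begins: read the wrist's pose just before it.
- manip.job_done(): hands the job in; it is judged then, once.
The state is a dict: "time": time; "joint_pos": joint angles; "joint_vel": joint speeds; "joint_efforts": joint torques, N m; "tool_pos": TCP position; "tool_rot": TCP orientation; "contact_force": force on the tool from outside, world axes, zero at the start; "ft_torque": the same for the moment, N m; "gripper_width": opening from 0.0 (shut) to 1.0 (fully open); "grasp_force": force on a finger pad.
Only numpy, scipy, OpenCV 4.12 (cv2) and the standard library are available. Lean on these libraries where they do the work, as an engineer would, in place of code of your own. Each camera call takes 0.05 s, during which the arm holds its last target. There are 200 camera calls.

## Working session

There is one attempt and no reset: what is moved stays moved. The work goes in short steps, Python scripts to look and compute and a tool call to move; the robot and the scene stay as the last step left them, time stands still between calls to the robot, and variables do not carry over. Pictures are saved under pics/ and viewed, at most 10 in all, crops included, and the job is handed in when it is done.

Besides the shell and the picture viewer there is one more tool, called after ">>>" as a command line: name --argument value ..., lists and objects as JSON in quotes. servo_tool: Moves the arm, as the interface text tells. Its arguments: {"type":"object","properties":{"deltas":{"type":"array"}},"required":["deltas"]}

```bash
mkdir -p pics
cat > h.py <<'E'
import numpy as np, cv2
from plant import manip, grab_frame
def pts(f):
    z=f["z_map"]; v,u=np.mgrid[0:480,0:640]
    P=np.stack([(u-f["cx"])/f["fx"]*z,(v-f["cy"])/f["fy"]*z,z],-1)
    R,_=cv2.Rodrigues(np.array(f["rvec"],float)); 
    W=(P-np.array(f["tvec"]).ravel())@R
    W[z==0]=np.nan
    return W
def save(n,im): cv2.imwrite("pics/"+n,cv2.cvtColor(np.ascontiguousarray(im),cv2.COLOR_RGB2BGR))
def st():
    s=manip.state(); print({k:np.round(s[k],4).tolist() for k in ("time","tool_pos","tool_rot","contact_force","gripper_width","grasp_force","joint_pos")})
E
python3 - <<'E'
from h import *
for n in("scene","top"):
    f=grab_frame(n); save(n+"0.png",f["pixels"]); np.save(n+"_W.npy",pts(f)); np.save(n+"_px.npy",f["pixels"])
st(); print(manip.finger_overhang)
E
```

```text
{'time': 0.1, 'tool_pos': [0.2619, 0.5669, 0.2442], 'tool_rot': [-0.0003, 0.2147, 0.9767, -0.0009], 'contact_force': [-0.3129, -0.2977, 0.0149], 'gripper_width': 0.9988, 'grasp_force': 0.0, 'joint_pos': [1.019, 0.0533, 1.6142, -0.0, 1.476, -0.119]}
0.014
```

View pics/scene0.png

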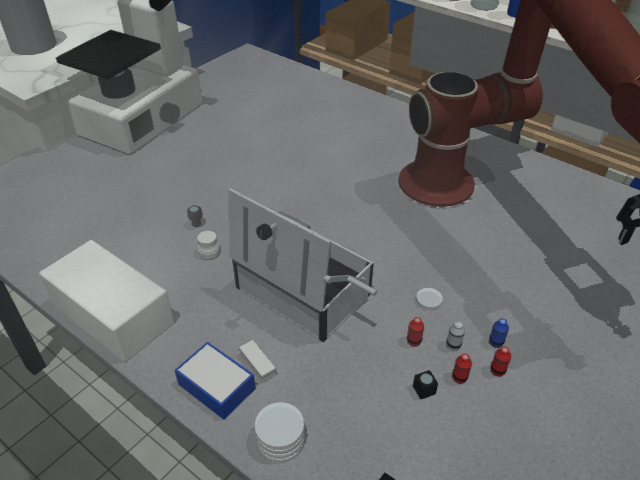

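View pics/top0.png

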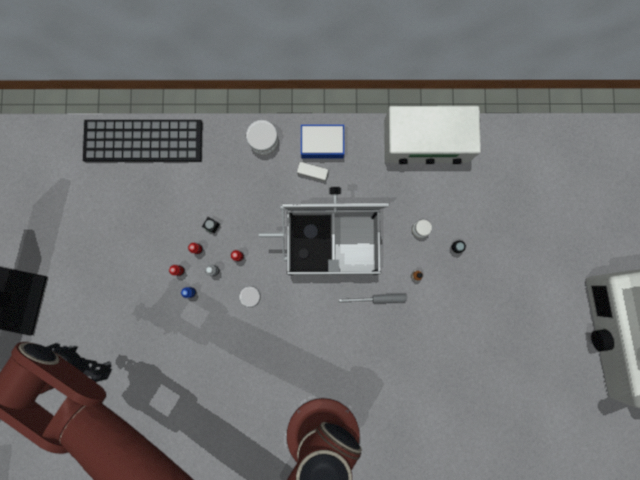

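Objective-like things in the top picture are red at (195,248), (177,270) and (237,255), blue at (188,293), and steel at (212,270), which is the one I choose. The case is around (335,240) with its tab at (270,235). The bystanders are the cube (210,225), dish (249,296), screwdriver (375,299), jar (423,228), eyepiece (458,246) and bottle (417,275).

Run:
```python
from h import *
W=np.load("top_W.npy"); px=np.load("top_px.npy")
def blob(u,v,r,zmin,zmax=.4):
    w=W[v-r:v+r+1,u-r:u+r+1].reshape(-1,3); w=w[(w[:,2]>zmin)&(w[:,2]<zmax)]
    return len(w),np.round((w.min(0)+w.max(0))/2,3),np.round(w.max(0)-w.min(0),3),round(w[:,2].max(),3)
for n,u,v,r in[("obj",212,270,9),("r1",195,248,10),("r2",177,270,9),("r3",237,255,10),("blue",188,293,10),("cube",210,225,11),("jar",423,228,13),("eye",458,246,11),("bot",417,275,10)]:
    print(n,blob(u,v,r,.02), blob(u,v,r,.055))
c=W[262:282,280:390].reshape(-1,3); c=c[(c[:,2]>.095)&(c[:,2]<.115)]; print("front rim",c.min(0),c.max(0),np.median(c,0))
c=W[200:282,280:390].reshape(-1,3); cc=c[(c[:,2]>.095)&(c[:,2]<.115)].astype(np.float32)
print("rim rect",cv2.minAreaRect(cc[:,:2].copy()),cc.min(0),cc.max(0))
print("tab",[np.round(W[v,u],3) for u in (258,262,268,275,282) for v in(233,235,237)])
l=c[c[:,2]>.25]; print("lid",l.min(0),l.max(0))
S=np.load("scene_W.npy")
print("obj scene",np.round(np.nanmedian(S[322:330,452:460].reshape(-1,3),0),3))
big=cv2.resize(px[190:310,150:400],None,fx=3.2,fy=3.2,interpolation=cv2.INTER_CUBIC)
save("crop.png",big)
```

```text
obj (126, array([0.482, 0.323, 0.05 ]), array([0.031, 0.032, 0.058]), np.float64(0.079)) (95, array([0.483, 0.323, 0.067]), array([0.029, 0.032, 0.022]), np.float64(0.079))
r1 (130, array([0.547, 0.375, 0.05 ]), array([0.03 , 0.034, 0.059]), np.float64(0.08)) (94, array([0.547, 0.372, 0.068]), array([0.029, 0.029, 0.025]), np.float64(0.08))
r2 (138, array([0.482, 0.428, 0.051]), array([0.031, 0.034, 0.062]), np.float64(0.082)) (89, array([0.483, 0.428, 0.069]), array([0.029, 0.031, 0.026]), np.float64(0.082))
r3 (123, array([0.525, 0.25 , 0.05 ]), array([0.033, 0.031, 0.057]), np.float64(0.079)) (92, array([0.525, 0.25 , 0.067]), array([0.032, 0.029, 0.024]), np.float64(0.079))
blue (133, array([0.418, 0.392, 0.049]), array([0.032, 0.032, 0.057]), np.float64(0.078)) (98, array([0.417, 0.392, 0.067]), array([0.029, 0.032, 0.022]), np.float64(0.078))Traceback (most recent call last):
  File "<stdin>", line 7, in <module>
  File "<stdin>", line 5, in blob
    return umr_minimum(a, axis, None, out, keepdims, initial, where)
ValueError: zero-size array to reduction operation minimum which has no identity
```

Run:
```python
from h import *
W=np.load("top_W.npy"); px=np.load("top_px.npy")
def blob(u,v,r,zmin,zmax=.4):
    w=W[v-r:v+r+1,u-r:u+r+1].reshape(-1,3); w=w[(w[:,2]>zmin)&(w[:,2]<zmax)]
    return np.round((w.min(0)+w.max(0))/2,3),np.round(w.max(0)-w.min(0),3)
for n,u,v,r in[("cube",210,225,11),("jar",423,228,13),("eye",458,246,11),("bot",417,275,10)]:
    print(n,blob(u,v,r,.02))
print("table z", np.nanmedian(W[300:340,400:440,2]))
c=W[200:282,280:390].reshape(-1,3); cc=c[(c[:,2]>.095)&(c[:,2]<.115)].astype(np.float32)
print("rim rect",cv2.minAreaRect(cc[:,:2].copy()),cc.min(0),cc.max(0),np.median(cc,0))
c2=W[262:282,280:390].reshape(-1,3); c2=c2[(c2[:,2]>.095)&(c2[:,2]<.115)]; print("front rim",c2.min(0),c2.max(0))
print("floor",np.nanmedian(W[225:255,345:370].reshape(-1,3),0))
print("tab",[np.round(W[v,u],3).tolist() for u in (259,262,268,275,282) for v in(233,235,237)])
l=c[c[:,2]>.25]; print("lid",l.min(0),l.max(0))
save("crop.png",cv2.resize(px[190:310,150:400],None,fx=3.2,fy=3.2,interpolation=cv2.INTER_CUBIC))
```

```text
cube (array([0.618, 0.331, 0.034]), array([0.045, 0.047, 0.027]))
jar (array([ 0.605, -0.294,  0.042]), array([0.049, 0.048, 0.043]))
eye (array([ 0.55 , -0.399,  0.045]), array([0.037, 0.035, 0.03 ]))
bot (array([ 0.467, -0.279,  0.048]), array([0.027, 0.03 , 0.056]))
table z 0.0011931597624511
rim rect ((0.5598723888397217, -0.025453969836235046), (0.27198708057403564, 0.18068362772464752), 89.92902374267578) [ 0.4693744  -0.16142601  0.09509521] [0.65013176 0.11058535 0.11481515] [ 0.5251871  -0.03228693  0.10505125]
front rim [ 0.46937439 -0.16032862  0.09509521] [0.5007238  0.09975603 0.11358589]
floor [ 0.57385849 -0.10461207  0.00718591]
tab [[0.577, 0.172, 0.152], [0.571, 0.172, 0.152], [0.582, 0.192, -0.004], [0.576, 0.163, 0.156], [0.572, 0.164, 0.15], [0.582, 0.183, -0.001], [0.577, 0.148, 0.151], [0.571, 0.148, 0.151], [0.581, 0.164, 0.001], [0.577, 0.129, 0.152], [0.571, 0.129, 0.153], [0.582, 0.143, -0.003], [0.576, 0.11, 0.155], [0.572, 0.11, 0.147], [0.566, 0.11, 0.148]]
lid [ 0.61656359 -0.1603697   0.25971597] [0.64619577 0.09738001 0.29186809]
```

View pics/crop.png

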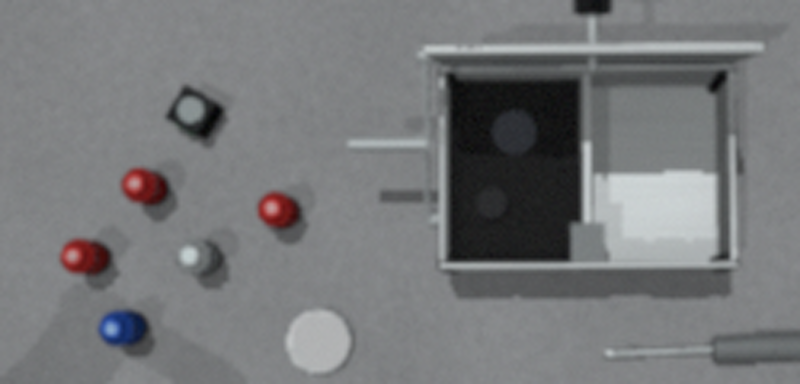

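The crop shows the steel objective at (197,257), with reds and the blue around it. At world (0.482, 0.323) it matches the description. The case centre is about (0.560, -0.030) with yaw near 0, and the tab is at x 0.575, z 0.146, reaching out to y 0.174.

>>> servo_tool --deltas '[[[80,0.028,-0.031,0,-8.15],[80,0.028,-0.031,0,-8.15],[80,0.028,-0.031,0,-8.15],[80,0.028,-0.031,0,-8.15],[80,0.028,-0.031,0,-8.15],[80,0.028,-0.031,0,-8.15],[80,0.028,-0.031,0,-8.15],[80,0.024,-0.027,-0.02,-8.15]]]'

```text
time: 0.9
tool_pos: [0.4847, 0.3224, 0.2281]
tool_rot: [0.001, 0.709, 0.705, 0.003]
contact_force: [0.6, 0.7, 0.7]
gripper_width: 0.798
grasp_force: 0.0
```

Run:
```python
from h import *
st(); s=manip.state(); f=grab_frame("wrist"); save("w1.png",f["pixels"])
np.save("w1z.npy",f["z_map"]); print(f["T_tool_cam"],f["fx"],f["cx"],f["cy"])
# unproject fisheye -> world
from scipy.spatial.transform import Rotation as R
v,u=np.mgrid[0:480,0:640]; a=(u-f["cx"])/f["fx"];b=(v-f["cy"])/f["fy"];r=np.hypot(a,b)+1e-9
z=f["z_map"]; t=np.tan(np.minimum(r,1.5)); P=np.stack([a/r*t*z,b/r*t*z,z,np.ones_like(z)],-1)@np.array(f["T_tool_cam"]).T
q=s["tool_rot"]; W=P[...,:3]@R.from_quat([q[1],q[2],q[3],q[0]]).as_matrix().T+np.array(s["tool_pos"])
m=(np.hypot(W[...,0]-.482,W[...,1]-.323)<.035)&(W[...,2]>.03)&(W[...,2]<.1)&(z>0)
w=W[m]; print(len(w),w.min(0),w.max(0),(w.min(0)+w.max(0))/2); 
t=w[w[:,2]>w[:,2].max()-.008]; print("nose",t.mean(0))
```

```text
{'time': 0.9, 'tool_pos': [0.4847, 0.3224, 0.2281], 'tool_rot': [0.001, 0.7094, 0.7048, 0.0028], 'contact_force': [0.622, 0.6542, 0.6542], 'gripper_width': 0.7982, 'grasp_force': 0.0, 'joint_pos': [0.4592, -0.0412, 1.736, -0.0001, 1.4408, 0.4657]}
[[-8.19374761e-04 -9.56877452e-01 -2.90490741e-01  7.27304412e-02]
 [ 9.99999571e-01 -6.58704578e-04 -6.50880818e-04 -1.16101730e-03]
 [ 4.31465598e-04 -2.90491150e-01  9.56877581e-01 -1.29558500e-01]
 [ 0.00000000e+00  0.00000000e+00  0.00000000e+00  1.00000000e+00]] 371.64829954431775 323.85585159851587 236.2681189000811
1276 [0.46430395 0.30738826 0.03017017] [0.49621606 0.3402461  0.07519619] [0.48026001 0.32381718 0.05268318]
nose [0.48039682 0.32451607 0.07257157]
```

View pics/w1.png

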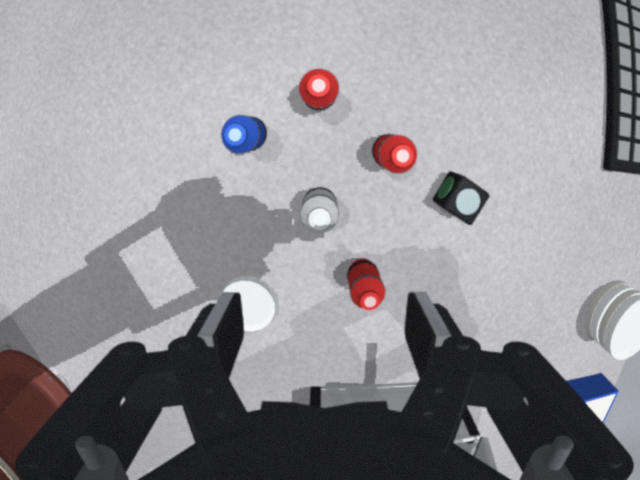

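The wrist view shows the steel objective at (319,210), midway between the fingers, with clearance to the red at (366,285) and the dish at (248,305). Its position is (0.4805, 0.324) and its height is right, so I descend and close.

>>> servo_tool --deltas '[[[80,-0.004,0.0015,-0.04,0],[80,0,0,-0.045,0],[80,0,0,-0.045,0],[80,0,0,-0.035,0],[80,0,0,-0.02,0],[80,0,0,-0.008,0],[80,0,0,0,0],[0,0,0,0,0]]]'

```text
time: 1.75
tool_pos: [0.4789, 0.3254, 0.0336]
tool_rot: [0.0, 0.707, 0.707, 0.001]
contact_force: [0.3, -0.4, 0.6]
gripper_width: 0.651
grasp_force: 0.0
```

>>> servo_tool --deltas '[[[0,0,0,0,0],[0,0,0,0,0],[0,0,0,0,0],[0,0,0,0,0],[0,0,0,0,0],[0,0,0,0,0],[0,0,0,0,0],[0,0,0,0.02,0]]]'

```text
time: 2.55
tool_pos: [0.4763, 0.3239, 0.0503]
tool_rot: [-0.001, 0.707, 0.707, -0.002]
contact_force: [-0.9, -0.6, -2.7]
gripper_width: 0.361
grasp_force: 59.5
```

>>> servo_tool --deltas '[[[0,0,0,0.045,0],[0,0,0,0.045,0],[0,0,0,0.045,0],[0,0,-0.025,0.04,0],[0,0.01,-0.043,0,0],[0,0.01,-0.043,0,0],[0,0.01,-0.043,0,0],[0,0.01,-0.043,0,0]]]'

```text
time: 3.35
tool_pos: [0.5178, 0.1263, 0.2272]
tool_rot: [-0.0, 0.707, 0.707, 0.0]
contact_force: [0.7, -0.9, -1.6]
gripper_width: 0.359
grasp_force: 59.7
```

>>> servo_tool --deltas '[[[0,0.01,-0.043,0,0],[0,0.01,-0.043,0,0],[0,0.009,-0.043,0,0],[0,0,-0.043,0,0],[0,0,-0.035,0,0],[0,0,-0.014,0,0],[0,0,0,0,0],[0,0,0,0,0]]]'

```text
time: 4.15
tool_pos: [0.5469, -0.0923, 0.227]
tool_rot: [-0.001, 0.707, 0.707, 0.0]
contact_force: [-0.4, 0.2, -2.1]
gripper_width: 0.357
grasp_force: 59.7
```

>>> servo_tool --deltas '[[[0,-0.001,-0.001,-0.04,0],[0,0,0,-0.045,0],[0,0,0,-0.045,0],[0,0,0,-0.033,0],[0,0,0,-0.012,0],[0,0,0,-0.008,0],[0,0,0,-0.004,0],[0,0,0,0,0]]]'

```text
time: 4.95
tool_pos: [0.5473, -0.0941, 0.0417]
tool_rot: [0.001, 0.707, 0.707, 0.001]
contact_force: [-0.9, -0.4, -2.1]
gripper_width: 0.36
grasp_force: 59.8
```

>>> servo_tool --deltas '[[[0,0,0,-0.002,0],[0,0,0,0,0],[60,0,0,0,0],[60,0,0,0,0],[70,0,0,0,0],[70,0,0,0,0],[70,0,0,0,0],[70,0,0,0.02,0]]]'

```text
time: 5.75
tool_pos: [0.5436, -0.0934, 0.0554]
tool_rot: [-0.003, 0.707, 0.707, -0.002]
contact_force: [0.4, 0.8, -0.1]
gripper_width: 0.699
grasp_force: 0.0
```

>>> servo_tool --deltas '[[[70,0,0,0.03,0],[70,0,0,0.045,0],[70,0,0,0.045,0],[50,0,0,0.045,0],[0,0,0,0.02,0],[0,0,0,0,0],[0,0,0,0,0],[0,0,0,0,0]]]'

```text
time: 6.55
tool_pos: [0.545, -0.0938, 0.2407]
tool_rot: [-0.002, 0.707, 0.707, -0.001]
contact_force: [-0.5, 0.8, 0.3]
gripper_width: -0.002
grasp_force: 0.0
```

Run:
```python
from h import *
st(); s=manip.state(); f=grab_frame("wrist"); save("w2.png",f["pixels"])
```

```text
{'time': 6.55, 'tool_pos': [0.545, -0.0938, 0.2407], 'tool_rot': [-0.0018, 0.7071, 0.7071, -0.0009], 'contact_force': [-0.5384, 0.7771, 0.3494], 'gripper_width': -0.0017, 'grasp_force': 0.0, 'joint_pos': [-0.305, -0.1136, 1.7833, -0.0, 1.476, -0.305]}
```

View pics/w2.png

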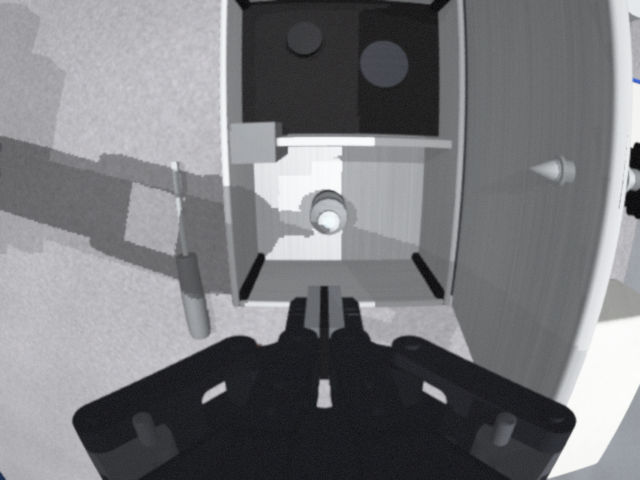

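The objective stands upright in the bay at (328,215). The screw tip in the lid is at (550,168). Next I press the stay tab with the fingers shut.

>>> servo_tool --deltas '[[[0,0,0.042,0,0],[0,0,0.042,0,0],[0,0,0.042,0,0],[0,0,0.042,0,0],[0,0,0.042,0,0],[0,0,0.042,0,0],[0,0.016,0,-0.02,0],[0,0.016,0,-0.03,0]]]'

```text
time: 7.4
tool_pos: [0.5788, 0.1597, 0.1934]
tool_rot: [0.001, 0.706, 0.708, 0.001]
contact_force: [0.6, -0.6, 0.2]
gripper_width: 0.005
grasp_force: 0.0
```

>>> servo_tool --deltas '[[[0,0,0,-0.01,0],[0,0,0,-0.008,0],[0,0.001,0,-0.008,0],[0,0.002,0,-0.006,0],[0,0.002,0,-0.005,0],[0,0.003,0,-0.005,0],[0,0.003,0,-0.005,0],[0,0,0,0,0]]]'

```text
time: 8.2
tool_pos: [0.591, 0.1578, 0.1478]
tool_rot: [0.001, 0.707, 0.707, 0.002]
contact_force: [3.1, -0.9, 3.1]
gripper_width: -0.001
grasp_force: 1.7
```

>>> servo_tool --deltas '[[[0,0.002,0,-0.005,0],[0,0.002,0,-0.005,0],[0,0.002,0,-0.005,0],[0,0.001,0,-0.005,0],[0,0.001,0,-0.004,0],[0,0,0,0,0],[0,0,0,0,0],[0,0,0,0,0]]]'

```text
time: 9.0
tool_pos: [0.601, 0.1579, 0.1261]
tool_rot: [0.003, 0.707, 0.707, 0.004]
contact_force: [6.5, -1.1, 7.4]
gripper_width: -0.002
grasp_force: 3.5
```

Run:
```python
from h import *
st(); f=grab_frame("scene"); W=pts(f); save("s2.png",cv2.resize(f["pixels"][150:370,190:420],None,fx=2.5,fy=2.5))
```

```text
{'time': 9.0, 'tool_pos': [0.601, 0.1579, 0.1261], 'tool_rot': [0.0034, 0.7072, 0.707, 0.0039], 'contact_force': [6.454, -1.0991, 7.3507], 'gripper_width': -0.0017, 'grasp_force': 3.5457, 'joint_pos': [0.1375, 0.1376, 1.7281, -0.0007, 1.2657, 0.1379]}
```

View pics/s2.png

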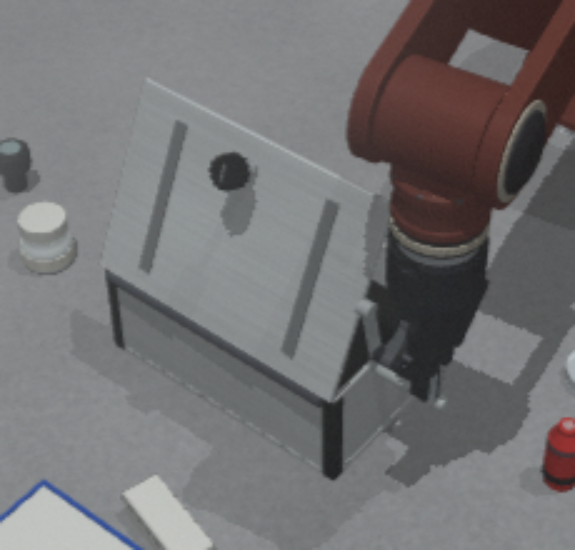

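The stay is broken and the lid is already partly lowered (its face spans about (110,270) to (390,200) in the crop). I retreat upward and measure the lid angle.

>>> servo_tool --deltas '[[[0,0.003,0.002,0.01,0],[0,0,0.004,0.03,0],[0,0,0,0.045,0],[0,0,0,0.045,0],[0,0,0,0.045,8.5],[0,0,0,0.045,8.5],[0,0,0,0,8.5],[0,0,0,0,8.5]]]'

```text
time: 9.85
tool_pos: [0.6002, 0.1642, 0.3447]
tool_rot: [0.001, 0.467, 0.884, 0.001]
contact_force: [0.1, -0.3, -0.9]
gripper_width: 0.001
grasp_force: 0.0
```

Run:
```python
from h import *
st(); f=grab_frame("scene"); W=pts(f).reshape(-1,3)
m=(W[:,0]>.45)&(W[:,0]<.66)&(W[:,1]>-.155)&(W[:,1]<.02)&(W[:,2]>.125)&(W[:,2]<.3)
w=W[m]; 
for i in range(4):
    c=w.mean(0); n=np.linalg.svd(w-c,full_matrices=False)[2][2]; d=abs((w-c)@n); w=w[d<max(.004,np.median(d)*2)]
n*=np.sign(n[2]); print(len(w),n,"lid angle above horiz",np.degrees(np.arctan2(n[0],n[2])),w.min(0),w.max(0))
```

```text
{'time': 9.85, 'tool_pos': [0.6002, 0.1642, 0.3447], 'tool_rot': [0.0007, 0.4666, 0.8844, 0.0008], 'contact_force': [0.109, -0.2554, -0.8996], 'gripper_width': 0.0012, 'grasp_force': 0.0, 'joint_pos': [0.1473, 0.0053, 1.4978, 0.0004, 1.6364, -0.4525]}
4047 [ 0.90585889 -0.00270102  0.42357097] lid angle above horiz 64.93965808824862 [ 0.57580304 -0.15492495  0.1250554 ] [0.65087654 0.0199411  0.27499954]
```

>>> servo_tool --deltas '[[[0,0.007,-0.0385,0,8],[0,0.007,-0.0385,0,8],[0,0.007,-0.0385,0,8],[0,0.007,-0.0385,0,8],[0,0.007,-0.0385,0,8],[0,0.007,-0.0385,0,8],[0,0.006,-0.0385,0,8],[0,0,0,-0.03,0]]]'

```text
time: 10.7
tool_pos: [0.6496, -0.1104, 0.316]
tool_rot: [0.003, 0.003, 1.0, -0.001]
contact_force: [0.3, 0.3, -0.4]
gripper_width: -0.002
grasp_force: 0.0
```

>>> servo_tool --deltas '[[[0,0,0,-0.04,0],[0,0,0,-0.018,0],[0,-0.01,0,0,0],[0,-0.01,0,0,0],[0,-0.008,0,0,0],[0,-0.006,0,0,0],[0,-0.005,0,0,0],[0,-0.005,0,0,0]]]'

```text
time: 11.5
tool_pos: [0.604, -0.1057, 0.2554]
tool_rot: [0.001, -0.0, 1.0, -0.0]
contact_force: [-0.3, -0.0, 0.6]
gripper_width: -0.0
grasp_force: 0.0
```

>>> servo_tool --deltas '[[[0,-0.012,0,-0.006,0],[0,-0.012,0,-0.006,0],[0,-0.0105,0,-0.008,0],[0,-0.0105,0,-0.008,0],[0,-0.009,0,-0.0095,0],[0,-0.009,0,-0.0095,0],[0,-0.007,0,-0.011,0],[0,-0.007,0,-0.011,0]]]'

```text
time: 12.3
tool_pos: [0.5266, -0.1057, 0.1843]
tool_rot: [0.0, 0.0, 1.0, -0.0]
contact_force: [1.5, -0.3, 1.1]
gripper_width: -0.001
grasp_force: 0.8
```

>>> servo_tool --deltas '[[[0,-0.005,0,-0.012,0],[0,-0.004,0,-0.012,0],[0,-0.003,0,-0.012,0],[0,-0.002,0,-0.01,0],[0,0,0,-0.006,0],[0,0,0,-0.004,0],[0,0,0,-0.003,0],[0,0,0,0,0]]]'

```text
time: 13.1
tool_pos: [0.5134, -0.1056, 0.1275]
tool_rot: [-0.0, -0.0, 1.0, 0.0]
contact_force: [-4.3, 0.1, 6.9]
gripper_width: -0.001
grasp_force: 3.0
```

>>> servo_tool --deltas '[[[0,0,0,-0.001,0],[0,0,0,0,0],[0,0,0,0.03,0],[0,0,0,0.045,0],[50,0,0.025,0.045,0],[70,-0.009,0.035,0.03,8.5],[70,-0.009,0.015,0,8.5],[70,0,0,0,8.5]]]'

```text
time: 13.9
tool_pos: [0.4956, -0.0296, 0.2765]
tool_rot: [0.002, -0.225, 0.974, -0.001]
contact_force: [0.1, -0.7, 0.3]
gripper_width: 0.68
grasp_force: 0.0
```

Run:
```python
from h import *
from scipy.spatial.transform import Rotation as R
st(); f=grab_frame("scene"); W=pts(f).reshape(-1,3)
m=(W[:,0]>.45)&(W[:,0]<.66)&(W[:,1]>-.155)&(W[:,1]<.09)&(W[:,2]>.1)&(W[:,2]<.12)
w=W[m]; A=np.c_[w[:,0]-.65,np.ones(len(w))]; print(len(w),"slope,z0",np.linalg.lstsq(A,w[:,2],rcond=None)[0])
s=manip.state(); f=grab_frame("wrist"); save("w3.png",f["pixels"])
v,u=np.mgrid[0:480,0:640]; a=(u-f["cx"])/f["fx"];b=(v-f["cy"])/f["fy"];r=np.hypot(a,b)+1e-9
z=f["z_map"]; t=np.tan(np.minimum(r,1.5)); P=np.stack([a/r*t*z,b/r*t*z,z,np.ones_like(z)],-1)@np.array(f["T_tool_cam"]).T
q=s["tool_rot"]; W=P[...,:3]@R.from_quat([q[1],q[2],q[3],q[0]]).as_matrix().T+np.array(s["tool_pos"])
m=(np.hypot(W[...,0]-.495,W[...,1]+.03)<.04)&(W[...,2]>.145)&(W[...,2]<.17)&(z>0)
w=W[m]; print(len(w),w.min(0),w.max(0),(w.min(0)+w.max(0))/2)
```

```text
{'time': 13.9, 'tool_pos': [0.4956, -0.0296, 0.2765], 'tool_rot': [0.0022, -0.2251, 0.9743, -0.0006], 'contact_force': [0.1182, -0.663, 0.3284], 'gripper_width': 0.6803, 'grasp_force': 0.0, 'joint_pos': [-0.2101, -0.2819, 1.8689, 0.0007, 1.5501, -2.235]}
6849 slope,z0 [-0.0175145   0.11253605]
1332 [ 0.47745375 -0.04644754  0.14504218] [ 0.50685653 -0.01736401  0.15841792] [ 0.49215514 -0.03190577  0.15173005]
```

View pics/w3.png

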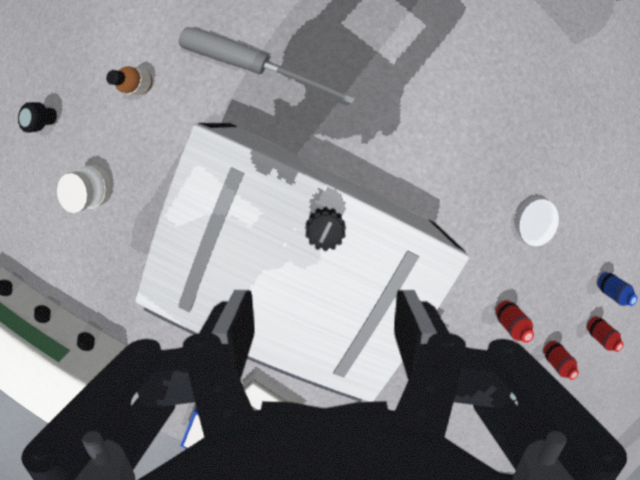

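The lid lies flat, to within measurement (about 1° slope), and the black ribbed head is at (325,229), world (0.494, -0.031), with its top at about 0.156. Next I descend and grip it.

>>> servo_tool --deltas '[[[70,-0.0015,-0.001,-0.04,0],[70,0,0,-0.04,0],[70,0,0,-0.03,0],[70,0,0,-0.015,0],[70,0,0,-0.0055,0],[0,0,0,0,0],[0,0,0,0,0],[0,0,0,0,0]]]'

```text
time: 14.8
tool_pos: [0.4943, -0.0314, 0.1454]
tool_rot: [0.001, -0.22, 0.975, 0.001]
contact_force: [-2.5, 5.5, 3.5]
gripper_width: 0.281
grasp_force: 58.6
```

>>> servo_tool --deltas '[[[0,0,0,0,0],[0,0,0,0,0],[0,0,0,0,0],[0,0,0,0,0],[0,0,0,-0.001,0],[0,0,0,-0.001,0],[0,0,0,-0.001,0],[0,0,0,0,0]]]'

```text
time: 15.6
tool_pos: [0.4945, -0.0313, 0.1435]
tool_rot: [0.001, -0.221, 0.975, 0.001]
contact_force: [-4.5, 5.5, 6.9]
gripper_width: 0.28
grasp_force: 59.0
```

>>> servo_tool --deltas '[[[0,0,0,-0.001,0],[0,0,0,-0.001,0],[0,0,0,-0.001,0],[0,0,0,0,0],[0,0,0,0,0],[0,0,0,0,0],[0,0,0,0,0],[0,0,0,0,0]]]'

```text
time: 16.4
tool_pos: [0.4946, -0.0313, 0.1417]
tool_rot: [0.001, -0.221, 0.975, 0.001]
contact_force: [-7.9, 6.2, 11.7]
gripper_width: 0.281
grasp_force: 59.5
```

>>> servo_tool --deltas '[[[0,-0.0005,0.0005,-0.001,0],[0,-0.0005,0.0005,-0.0005,0],[0,0,0,0,-4],[0,0,0,-0.0001,-6],[0,0,0,-0.0001,-8],[0,0,0,-0.0001,-8],[0,0,0,-0.0001,-8],[0,0,0,-0.0001,-8]]]'

```text
time: 17.2
tool_pos: [0.4942, -0.0313, 0.1404]
tool_rot: [0.002, 0.146, 0.989, 0.0]
contact_force: [-7.4, 3.5, 14.1]
gripper_width: 0.28
grasp_force: 59.6
```

>>> servo_tool --deltas '[[[0,-0.0003,0,-0.0001,-8],[0,-0.0003,0,-0.0002,-8],[0,0,0,-0.0001,-8],[0,0,0,-0.0002,-8],[0,0,0,-0.0001,-8],[0,0,0,-0.0001,-8],[0,0,0,-0.0002,-8],[0,0,0,-0.0001,-8]]]'

```text
time: 18.0
tool_pos: [0.4934, -0.0309, 0.1393]
tool_rot: [0.001, 0.648, 0.761, 0.001]
contact_force: [-6.7, 4.4, 14.3]
gripper_width: 0.287
grasp_force: 59.6
```

>>> servo_tool --deltas '[[[0,0,0,-0.0001,-8],[0,0,0,-0.0002,-8],[0,0,0,-0.0001,-8],[0,0,0,-0.0002,-8],[0,0,0,-0.0001,-8],[0,0,0,-0.0001,-8],[0,0,0,-0.0002,-8],[0,0,0,-0.0001,-8]]]'

```text
time: 18.8
tool_pos: [0.4938, -0.0301, 0.1382]
tool_rot: [-0.001, 0.953, 0.302, 0.002]
contact_force: [-4.7, 5.6, 14.2]
gripper_width: 0.279
grasp_force: 59.7
```

>>> servo_tool --deltas '[[[0,0,0,-0.0001,-8],[0,0,0,-0.0002,-8],[0,0,0,-0.0001,-8],[0,0,0,-0.0002,-8],[0,0,0,-0.0001,-8],[0,0,0,-0.0001,-8],[0,0,0,-0.0002,-8],[0,0,0,0,0]]]'

```text
time: 19.6
tool_pos: [0.4945, -0.0302, 0.1375]
tool_rot: [-0.002, 0.984, -0.179, 0.003]
contact_force: [-4.0, 5.9, 13.5]
gripper_width: 0.285
grasp_force: 59.6
```

>>> servo_tool --deltas '[[[50,0,0,0,0],[70,0,0,0,0],[70,0,0,0,0],[70,0,0,0.005,0],[70,0,0,0.02,0],[70,0,0,0.04,0],[70,0,0,0.045,0],[70,0,0,0.02,0]]]'

```text
time: 20.4
tool_pos: [0.4935, -0.0318, 0.2675]
tool_rot: [0.0, 0.984, -0.178, 0.003]
contact_force: [1.1, 0.4, 0.2]
gripper_width: 0.698
grasp_force: 0.0
```

Run:
```python
from h import *
from scipy.spatial.transform import Rotation as R
st(); s=manip.state(); f=grab_frame("wrist"); save("w4.png",f["pixels"])
v,u=np.mgrid[0:480,0:640]; a=(u-f["cx"])/f["fx"];b=(v-f["cy"])/f["fy"];r=np.hypot(a,b)+1e-9
z=f["z_map"]; t=np.tan(np.minimum(r,1.5)); P=np.stack([a/r*t*z,b/r*t*z,z,np.ones_like(z)],-1)@np.array(f["T_tool_cam"]).T
q=s["tool_rot"]; W=P[...,:3]@R.from_quat([q[1],q[2],q[3],q[0]]).as_matrix().T+np.array(s["tool_pos"])
m=(np.hypot(W[...,0]-.494,W[...,1]+.031)<.008)&(W[...,2]>.135)&(W[...,2]<.17)&(z>0); print("head top",np.median(W[m],0))
m=(np.hypot(W[...,0]-.494,W[...,1]+.031)<.07)&(W[...,2]>.1)&(W[...,2]<.12)&(z>0); print("lid top near",np.median(W[m],0))
f=grab_frame("scene"); W=pts(f).reshape(-1,3); m=(W[:,0]>.45)&(W[:,0]<.66)&(W[:,1]>-.155)&(W[:,1]<.09)&(W[:,2]>.1)&(W[:,2]<.12)
w=W[m]; A=np.c_[w[:,0]-.65,np.ones(len(w))]; print(len(w),"slope,z0",np.linalg.lstsq(A,w[:,2],rcond=None)[0])
save("s4.png",f["pixels"])
```

```text
{'time': 20.4, 'tool_pos': [0.4935, -0.0318, 0.2675], 'tool_rot': [0.0001, 0.984, -0.178, 0.0034], 'contact_force': [1.0682, 0.4216, 0.1898], 'gripper_width': 0.6978, 'grasp_force': 0.0, 'joint_pos': [-0.2148, -0.2841, 1.8855, -0.0, 1.5334, 1.7139]}
head top [ 0.49407023 -0.03098757  0.15229855]
lid top near [ 0.51402159 -0.03476571  0.11444981]
6856 slope,z0 [-0.01782823  0.11258493]
```

View pics/s4.png

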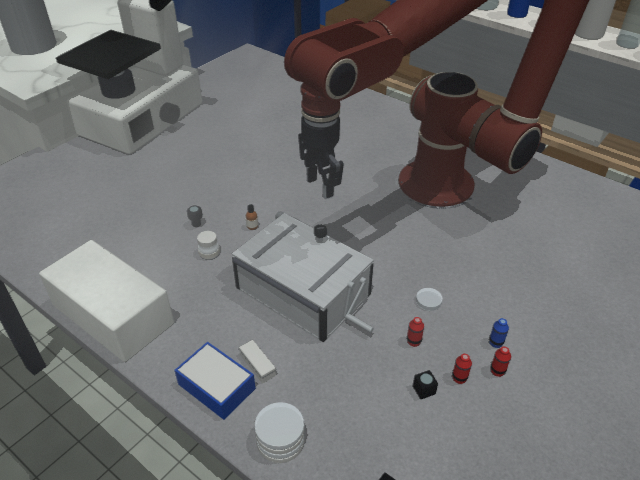

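The lid slope did not change under the 14 N press, so the lid is on its stop. The stay is folded, at about (355,300). The head now stands 38 mm over the lid instead of 42, so about 4 mm is cut. The bystanders stand where they were.

```bash
python3 -c "
from plant import manip
print(manip.job_done())"
```

```text
the job is handed in; nothing more can be done
None
```

I handed the job in at about 20 s, with no verdict returned: the objective was seen upright in the right bay before the lid closed, the stay is folded, the lid is shut, and the screw has cut in about 4 mm by the head's measured height.

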